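# Turn the dibber end for end and lay it in its rest

### The arm

A 7-joint arm with a two-finger parallel gripper is mounted at the origin on a cart in front of the work surface, level with it; the furniture and walls round the work are solid. World frame = base frame: x ahead of the robot, y to its left, z up, the work surface at z = 0. Lengths are in mm, angles in rad, forces in N, time in s.
With the tool pointing down it reaches from about 350 to 900 mm from the base axis. Payload 19.9 kg.
Tool frame: the origin (TCP) lies at the very end of the fingers, on their centre line; the grasp point (between the pads) lies 19 mm behind it; z points along the fingers, y is the line along which they close (so a half turn about z gives the same grasp; the last joint's range is limited). The gripper opens to 94 mm and grips with 3 to 60 N. Pads are 16 mm wide; open, the fingers measure 119 mm over their backs; the gripper's body (75 mm by 177 mm) begins 78 mm behind the grasp point.
Start: joints at [1.238, 0.417, -0.01, 1.614, 0.005, 1.111, -0.053], TCP at [179.791, -598.56, 205.425] pointing down, gripper open.
Joint ranges: [-2.81, 2.81], [-0.39, 2.02], [-1.27, 1.25], [0.06, 2.57], [-1.19, 4.33], [0.19, 2], [-2.82, 2.82]. Speed limits (rad/s): [1.89, 1.89, 2.39, 2.39, 3.01, 3.01, 3.01].

### API

Orientations are given as a unit quaternion [w, x, y, z].
In Python, from bench import sensors, cams, bot gives the robot as it stands.
- The arm moves only by the tool arm_command, never from a script. Its argument "deltas" is a list that holds one entry, the list of rows, each a list of 4 numbers: the shift along the world's x, y, z in cm, then the turn about the world's z in rad. In form: [[[x, y, z, spin], ...]]. A call has 1 to 20 rows; each row is the pose to reach, as a shift and turn from the pose commanded when the call began; what a row does not reach only later rows make up. A row lasts 1/8 s, in which the tool goes at most 62.5 mm and 10.7 degrees, less where a joint would pass 70% of its speed; a pose out of reach is approached as far as the arm can. A call with a gripper value outside its range is refused whole. "fingers" is the finger opening in cm, from 0 to 9.4, set as the call begins (left out, the last holds). The fingers move at their own pace and stop on an object; "grip_force" is the grip in N (left out, the last holds). Time passes only in rows, so rows that repeat a pose let the fingers close. It gives the time, the measured TCP pose, the force, the opening and the grip force at its end, in the units of the state.
- sensors.get_obs(): the state, without advancing time (a new reading comes with each control period).
- cams.get_image(name): name is "side" or "top" or "wrist"; returns a dict with "pixels" (400x640x3 uint8, blue, green, red), "mtx" (3x3 intrinsics, pixels), "k1" (the pictures are not rectified: a ray, as slopes to the right and down, at radius r is drawn at 1 + k1 r^2 times it, then the intrinsics apply), "R" (3x3) and "t" (3): a world point X has camera coordinates R X + t; the wrist camera has in their place "T_tool_cam" (4x4, takes a point from camera to tool coordinates, whose origin is the TCP and whose axes are the flange's). Camera axes: x right, y down, z forward; pixel columns grow to the right and rows downward; lengths in mm; the calibration is good to about 2 mm. A picture is of the moment at which its call begins: read the wrist's pose just before it. There is no depth.
- bot.hand_in(): hands the job in; it is judged then, once.
The state is a dict: "time_s": time; "q": joint angles; "qd": joint speeds; "tau": joint torques, N m; "position": TCP position; "eef_rot": TCP orientation; "force": force on the tool from outside, world axes, zero at the start; "wrist_torque": the same for the moment, N m; "gripper_width": finger opening in mm; "grip_force": force on a finger pad.
Only numpy, scipy, OpenCV 4.12 (cv2) and the standard library are available. Lean on these libraries where they do the work, as an engineer would, in place of code of your own. Each camera call takes 0.05 s, during which the arm holds its last target. There are 200 camera calls.

### The job

The dibber (the planting tool with a thick round wooden handle and a metal rod) lies with its handle to the left; pick it up, turn it end for end and set it down in the tool rest ready for the next user on the right: wooden handle in the big green Y support, metal rod in the small dark one, centred lengthwise on the rest's board. Let go of it there, and leave the brush and the scoop lying where they are.

Things in the scene. Friction and masses are not known exactly. Their poses are not given: they have to be found in the camera images.
- dibber: Loose dibber, 188 mm long, 0.09 kg: round wooden handle 28 mm thick, brass ferrule, bare metal rod 12 mm thick. Origin on its underside at mid-length; z up as it lies; long axis is y: handle from y = -16 mm to the butt at +94 mm, rod to the tip at -94 mm. It starts with the handle pointing left and ahead (about 52 degrees left of straight ahead, within 20 degrees).
- dibber_grip (a point): Point on the dibber's long axis inside the handle, 25 mm from mid-length towards the butt, near the centre of mass, 13 mm above the bench as it lies: the place to grip, from above, across the 28 mm handle. Axes as dibber.
- dibber_tip (a point): Free tip of the metal rod, on the dibber's long axis, 119 mm from dibber_grip, 12 mm above the bench as it lies.
- tool_rest: Tool rest fixed to the bench: pale wooden board 84 x 190 x 10 mm with two Y supports, 45 degree vees. Origin under the board's centre at bench height; z up, y along the board. Big green Y at y = +65 mm (16 mm thick, notch bottom z = 30 mm, top 60 mm, mouth 59 mm), small dark Y at y = -62 mm (12 mm thick, bottom 40.5 mm, top 62 mm, mouth 42 mm). The green end points right and back (within 20 degrees). Dibber and rest may trade places.
- rest_seat (a point): Point above the rest's board at x = 0, y = +25 mm, z = 49.5 mm in its frame, in the open between the supports (113 mm apart, clear for the gripper): where dibber_grip lies once the dibber rests properly, its axes then parallel to the rest's. To get there the dibber turns half round (140 to 220 degrees) about the vertical.
- brush: Loose flat brush with wooden handle and dark bristles, 33 x 178 x 10 mm; origin on its underside near mid-length, long axis along y. A bystander, to be left alone.
- scoop: Loose white moulded scoop, 55 x 160 x 24 mm; origin on its underside at mid-length, long axis along y, open end at -y. A bystander, to be left alone.
Things that resemble listed ones, but are neither listed nor needed, are in the scene too. There is more than one size of the tool_rest; the job needs the larger.

How it is judged (in metres and radians):
At the end, for the whole second after the job is handed in: The dibber rests still in the tool rest, handle in the green support, rod in the dark one: across, handle point within 15 mm and tip within 20 mm of the middle line; lengthwise within 25 mm of centred; axis 50 mm up, within 12 mm (tip 14 mm). Brush and scoop moved under 30 mm (x of dibber_grip in the frame of tool_rest between -0.015 and 0.015 m and y of dibber_grip in the frame of tool_rest between 0 and 0.05 m and z of dibber_grip in the frame of tool_rest between 0.0375 and 0.0615 m and x of dibber_tip in the frame of tool_rest between -0.02 and 0.02 m and y of dibber_tip in the frame of tool_rest between -0.119 and -0.069 m and z of dibber_tip in the frame of tool_rest between 0.0355 and 0.0635 m and linear speed of dibber below 0.02 m/s and angular speed of dibber below 0.2 rad/s); the robot touches nothing.
It fails at once if the brush was moved more than 30 mm (distance of brush from where it was at the start of the episode above 0.03 m).
It fails at once if the scoop was moved more than 30 mm (distance of scoop from where it was at the start of the episode above 0.03 m).
It also fails if it takes over 38 s, if anything falls off the work surface, if the arm or the gripper's body presses on something with over 40 N, if the wrist force passes 120 N, or if a joint passes its speed limit or range.

## Working session

There is one attempt and no reset: what is moved stays moved. The work goes in short steps, Python scripts to look and compute and a tool call to move; the robot and the scene stay as the last step left them, time stands still between calls to the robot, and variables do not carry over. Pictures are saved under pics/ and viewed, at most 10 in all, crops included, and the job is handed in when it is done.

Besides the shell and the picture viewer there is one more tool, called as name(argument=value, ...) on one line, values as JSON. arm_command: Moves the arm, as the interface text tells. Its arguments: {"type":"object","properties":{"deltas":{"type":"array"},"fingers":{"type":"number"},"grip_force":{"type":"number"}},"required":["deltas"]}

```bash
mkdir -p pics; cat > h.py <<'E'
import numpy as np, cv2
from bench import sensors, cams, bot
def save(n,f):
    d=cams.get_image(n); cv2.imwrite('pics/'+f,d['pixels']); return d
def ray(d,u,v):
    K=np.array(d['mtx']); p=cv2.undistortPoints(np.array([[[u,v]]],float),K,np.array([d['k1'],0,0,0.]))[0,0]
    R=np.array(d['R']);t=np.array(d['t']).ravel()
    return -R.T@t, R.T@np.array([p[0],p[1],1])
def onz(d,u,v,z):
    o,r=ray(d,u,v); return o+r*(z-o[2])/r[2]
def proj(d,X):
    K=np.array(d['mtx']); R=np.array(d['R'],float);t=np.array(d['t'],float).ravel()
    return cv2.projectPoints(np.array(X,float).reshape(-1,3),cv2.Rodrigues(R)[0],t,K,np.array([d['k1'],0,0,0.]))[0][:,0]
E
python3 - <<'E'
from h import *
import pickle
s=sensors.get_obs(); print({k:np.round(s[k],3) for k in('time_s','position','eef_rot','gripper_width')})
D={n:save(n,n+'0.png') for n in('top','side')}
pickle.dump(D,open('D0.pkl','wb'))
for n in D: print(n,-np.array(D[n]['R']).T@np.array(D[n]['t']).ravel())
E
```

```text
{'time_s': np.float64(0.0), 'position': array([ 179.664, -598.228,  204.812]), 'eef_rot': array([-0.001,  0.989,  0.145, -0.   ]), 'gripper_width': np.float64(93.778)}
top [ 232.42288118 -188.9950411  1111.0296717 ]
side [150.03216053 685.24695401 529.14235539]
```

View pics/top0.png

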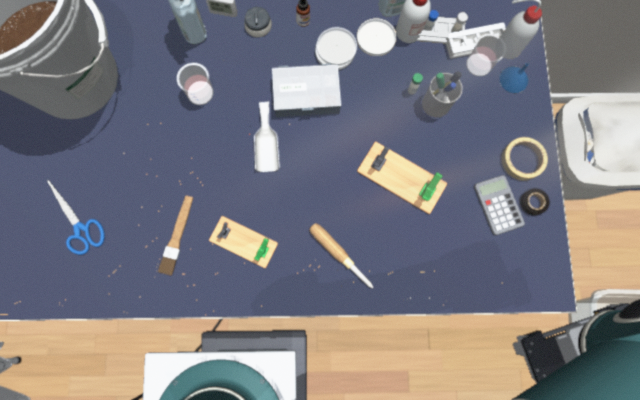

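View pics/side0.png

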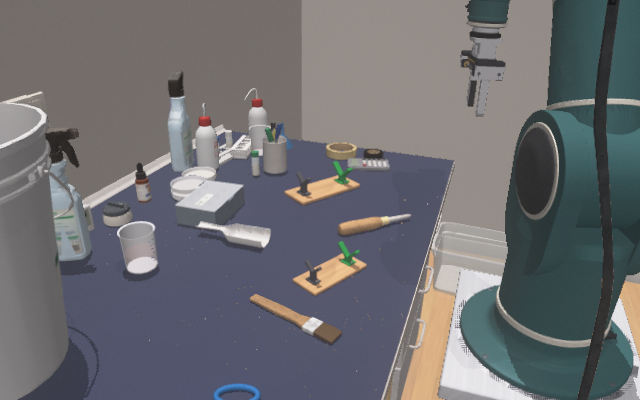

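The top view shows the dibber at (340,256), with the handle butt at (313,229) and the rod tip at (371,287). What could be mistaken for what I want:
- **Rests:** the larger at (402,178), board about 86 px long, and the smaller at (243,241), about 65 px long. I choose the larger.
- **Dibber lookalikes:** the brush at (175,235) and the scissors at (75,215). Neither has a thick round handle with a metal rod, so I choose (340,256).

The scoop is at (265,140), and the side view agrees with all of this.

```bash
cat > m.py <<'E'
from h import *
import pickle
D=pickle.load(open('D0.pkl','rb')); d=D['top']; im=d['pixels']; hsv=cv2.cvtColor(im,cv2.COLOR_BGR2HSV)
def blobs(mask,roi):
    m=np.zeros_like(mask); x0,y0,x1,y1=roi; m[y0:y1,x0:x1]=mask[y0:y1,x0:x1]
    c=max(cv2.findContours(m,cv2.RETR_EXTERNAL,cv2.CHAIN_APPROX_NONE)[0],key=cv2.contourArea); return c
wood=cv2.inRange(hsv,(8,50,90),(28,255,255)); bright=cv2.inRange(hsv,(0,0,115),(180,255,255)); green=cv2.inRange(hsv,(45,100,40),(85,255,255))
# dibber handle and whole
for nm,mk,roi,z in(('dib',wood|bright,(295,210,385,300),13),('handle',wood,(295,210,385,300),14),('board',wood|bright|green,(345,130,460,220),10),('small',wood|bright|green,(200,205,285,275),10)):
    c=blobs(mk,roi); P=np.array([onz(d,*p,z)[:2] for p in c[:,0].astype(float)],np.float32)
    r=cv2.minAreaRect(P); b=cv2.boxPoints(r); print(nm,len(c),np.round(r[0]),np.round(r[1]),r[2],'\n',np.round(b).tolist())
    vx,vy,x0,y0=cv2.fitLine(P,cv2.DIST_L2,0,.01,.01).ravel(); print('  dir deg',np.degrees(np.arctan2(vy,vx)))
for nm,mk,roi,z in(('green',green,(345,130,460,220),45),):
    c=blobs(mk,roi); M=cv2.moments(c); u,v=M['m10']/M['m00'],M['m01']/M['m00']; print(nm,u,v,onz(d,u,v,z))
a=im[130:310,290:470]; cv2.imwrite('pics/c1.png',cv2.resize(a,None,fx=3.3,fy=3.3,interpolation=cv2.INTER_CUBIC))
E
python3 m.py
```

```text
dib 457 [ 365. -260.] [198. 171.] 89.1832275390625 
 [[278.0, -358.0], [449.0, -360.0], [452.0, -162.0], [280.0, -160.0]]
  dir deg 74.477936
handle 110 [ 372. -241.] [122.  28.] 43.6689453125 
 [[318.0, -273.0], [338.0, -293.0], [426.0, -209.0], [406.0, -188.0]]
  dir deg 43.572636
board 406 [ 533. -408.] [267. 209.] 89.17070770263672 
 [[426.0, -540.0], [635.0, -543.0], [639.0, -276.0], [430.0, -273.0]]
  dir deg -84.60235
small 306 [389. -44.] [189. 153.] 89.18937683105469 
 [[311.0, -137.0], [464.0, -139.0], [467.0, 49.0], [314.0, 51.0]]
  dir deg 84.41973
green 429.88166214995476 187.7118337850045 [ 490.6220559  -457.57057563   45.        ]
```

View pics/c1.png

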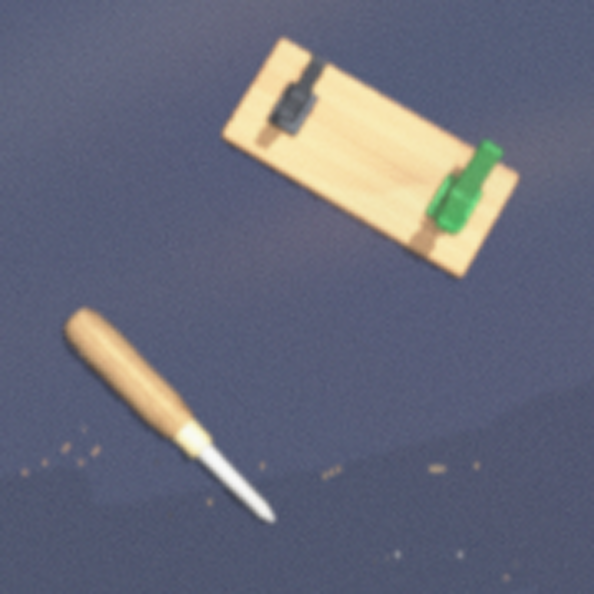

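The crop shows the dibber (handle at upper left with a brass ferrule, rod tip at crop (272,520)) and the larger rest, with the green Y at (462,195) and the dark Y at (297,100). The bright mask also picked up the bench, so I'll mask by blue excess instead.

```bash
cat > m2.py <<'E'
from h import *
import pickle
D=pickle.load(open('D0.pkl','rb')); d=D['top']; im=d['pixels'].astype(int)
rel=((im[...,2]*1.0/im[...,0])>0.82).astype(np.uint8)*255
def big(roi):
    m=np.zeros_like(rel); x0,y0,x1,y1=roi; m[y0:y1,x0:x1]=rel[y0:y1,x0:x1]
    m=cv2.morphologyEx(m,cv2.MORPH_CLOSE,np.ones((3,3)))
    return max(cv2.findContours(m,cv2.RETR_EXTERNAL,cv2.CHAIN_APPROX_NONE)[0],key=cv2.contourArea)
for nm,roi,z in(('dib',(300,215,380,295),13),('board',(345,130,460,220),10),('small',(200,205,285,275),10)):
    c=big(roi); P=np.array([onz(d,*p,z)[:2] for p in c[:,0].astype(float)],np.float32)
    r=cv2.minAreaRect(P); print(nm,np.round(r[0],1),np.round(r[1],1),r[2],np.round(cv2.boxPoints(r)).tolist())
    if nm=='dib':
        vx,vy,x0,y0=cv2.fitLine(P,cv2.DIST_L2,0,.01,.01).ravel(); print(' line',np.degrees(np.arctan2(vy,vx)),x0,y0)
        p=(P-[x0,y0])@[vx,vy]; print(' ends',np.array([[x0,y0]])+np.outer([p.min(),p.max()],[vx,vy]),np.ptp(p))
        for pk in(p.min(),p.max()): print(P[abs(p-pk)<4].mean(0))
# green / dark Y base via side view check
s=D['side']
for X in([497,-350,10],[450,-450,45]): print(proj(s,X))
E
python3 m2.py
```

```text
dib [ 349.  -263.2] [190.1  31.4] 43.88456344604492 [[270.0, -318.0], [291.0, -340.0], [428.0, -209.0], [407.0, -186.0]]
 line 43.056175 350.51233 -261.07565
 ends [[ 279.1792  -327.72577]
 [ 418.1183  -197.90804]] 190.14919
[ 279.39883 -326.20782]
[ 417.6189  -199.16608]
board [ 514.  -410.7] [226.  139.8] 67.82026672363281 [[407.0, -489.0], [536.0, -542.0], [621.0, -332.0], [492.0, -280.0]]
small [379.8 -45.4] [145.9  77.4] 63.29131317138672 [[312.0, -93.0], [382.0, -128.0], [447.0, 2.0], [378.0, 37.0]]
[[325.98745388 197.4492056 ]]
[[355.61631673 173.02899106]]
```

```bash
cat > m3.py <<'E'
from h import *
import pickle
D=pickle.load(open('D0.pkl','rb')); d=D['top']; im=d['pixels'].astype(float)
rel=((im[...,2]/im[...,0])>1.0).astype(np.uint8)*255
m=np.zeros_like(rel); m[138:216,352:452]=rel[138:216,352:452]
m=cv2.morphologyEx(m,cv2.MORPH_OPEN,np.ones((3,3))); 
c=cv2.convexHull(max(cv2.findContours(m,0,1)[0],key=cv2.contourArea))
P=np.array([onz(d,*p,10)[:2] for p in c[:,0].astype(float)],np.float32); r=cv2.minAreaRect(P); print(np.round(r[0],1),np.round(r[1],1),r[2]); B=cv2.boxPoints(r);print(B.round().tolist())
q=np.array([[283,38],[519,177],[462,278],[223,135]])/3.3+[290,130]-.35
C=np.array([onz(d,*p,10)[:2] for p in q]); print('hand',C.round(1).tolist(),C.mean(0),np.linalg.norm(C-np.roll(C,-1,0),axis=1))
v=(C[1]+C[2]-C[0]-C[3])/2; print('dir to green deg',np.degrees(np.arctan2(v[1],v[0])))
# side view check: project board corners & dibber ends
s=D['side']; print(proj(s,np.c_[C,np.full(4,10)]).round().tolist(), proj(s,[[418,-198.5,13],[279.3,-327,12]]).round().tolist())
b=s['pixels'][160:270,270:430].copy()
b=cv2.resize(b,None,fx=5,fy=5,interpolation=cv2.INTER_CUBIC)
for p in proj(s,np.r_[np.c_[C,np.full(4,10)],[[418,-198.5,13],[279.3,-327,12]]]): cv2.circle(b,tuple(int(a) for a in (p-[270,160])*5),4,(0,0,255),1)
cv2.imwrite('pics/c2.png',b)
E
python3 m3.py
```

```text
[ 525.3 -403.8] [193.   88.7] 57.495113372802734
[[436.0, -461.0], [511.0, -509.0], [615.0, -346.0], [540.0, -299.0]]
hand [[610.7, -348.2], [508.8, -505.6], [439.1, -462.0], [541.3, -304.0]] [ 524.99647834 -404.95454521] [187.52155209  82.21460119 188.18088288  82.21289865]
dir to green deg -122.88946875696675
[[284.0, 191.0], [340.0, 174.0], [360.0, 184.0], [303.0, 202.0]] [[337.0, 230.0], [411.0, 215.0]]
```

View pics/c2.png

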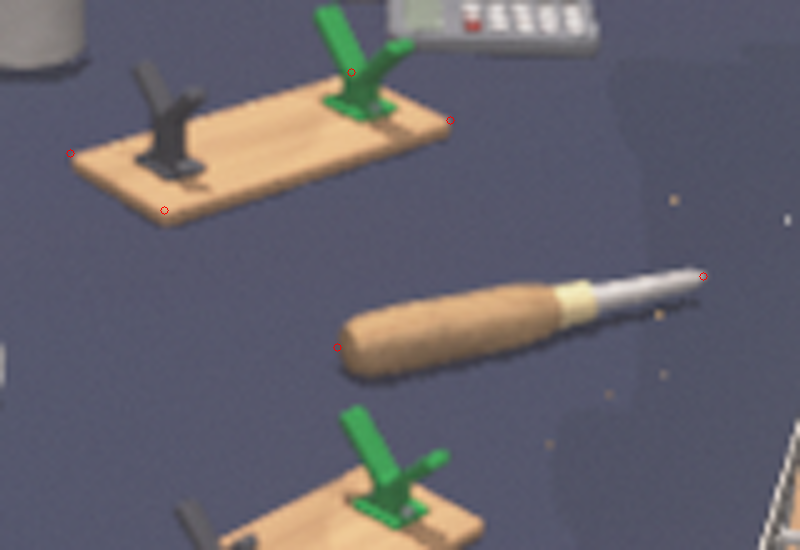

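Both views agree to within a few mm: dibber 190 mm long, board 188 × 82 mm.

- **Dibber:** grip point about (367,-246), butt direction 43°.
- **Rest:** centre about (525,-404), green direction -122.8°, which puts the seat near (511.5,-425.5).

Turning from 43° to -123° nearly fills the last joint's range. I'll grip with tool y near 133° and turn by about -165°.

arm_command(deltas=[[[1.2,2.2,-0.3,0.18],[2.3,4.4,-0.6,0.36],[3.5,6.6,-0.9,0.54],[4.7,8.8,-1.2,0.72],[5.9,11,-1.5,0.9],[7,13.2,-1.9,1.08],[8.2,15.4,-2.2,1.26],[9.4,17.6,-2.5,1.44],[10.5,19.8,-2.8,1.62],[11.7,22,-3.1,1.8],[12.9,24.2,-3.4,1.98],[14,26.4,-3.8,2.16],[15.2,28.6,-4.1,2.34],[16.4,30.8,-4.4,2.52],[17.5,33,-4.7,2.7],[18.7,35.2,-5,2.88],[18.7,35.2,-5,2.88],[18.7,35.2,-5,2.88]]], fingers=9.4)

```text
time_s: 2.35
position: [366.5, -247.0, 155.4]
eef_rot: [-0.0, -0.014, 1.0, -0.0]
force: [0.3, -1.0, -0.2]
gripper_width: 94.1
grip_force: 0.0
```

```bash
cat > st.py <<'E'
from h import *
s=sensors.get_obs(); w,x,y,z=s['eef_rot']
from scipy.spatial.transform import Rotation as Ro
R=Ro.from_quat([x,y,z,w]).as_matrix(); print(s['time_s'],'q',np.round(s['q'],3),'p',np.round(s['position'],1),'ty deg',np.degrees(np.arctan2(R[1,1],R[0,1])),'tz',R[:,2].round(3),'w',s['gripper_width'],'f',np.round(s['force'],1),s['grip_force'])
E
python3 st.py
```

```text
2.35 q [ 1.138  0.203 -0.675  2.082  0.161  0.907  1.971] p [ 366.5 -247.   155.4] ty deg 91.5771939728937 tz [-0. -0. -1.] w 94.10216761312293 f [ 0.3 -1.  -0.2] 0.0
```

The controller uses the elbow redundancy, so the full turn fits. I'll spin the remaining 0.72 rad and check with the wrist camera.

arm_command(deltas=[[[0,0,0,0.15],[0,0,0,0.3],[0,0,0,0.45],[0,0,0,0.6],[0,0.1,0,0.72],[0,0.1,0,0.72],[0,0.1,0,0.72]]])

```text
time_s: 3.22
position: [366.6, -246.0, 155.4]
eef_rot: [-0.0, -0.364, 0.931, -0.0]
force: [0.2, -0.9, 0.4]
gripper_width: 94.0
grip_force: 0.0
```

```bash
python3 st.py; python3 - <<'E'
from h import *
from scipy.spatial.transform import Rotation as Ro
s=sensors.get_obs(); w,x,y,z=s['eef_rot']; d=save('wrist','w1.png')
Rt=Ro.from_quat([x,y,z,w]).as_matrix(); T=np.array(d['T_tool_cam']); 
Rwc=Rt@T[:3,:3]; o=Rt@T[:3,3]+np.array(s['position']); d['R']=Rwc.T; d['t']=-Rwc.T@o
import pickle; pickle.dump(d,open('w1.pkl','wb'))
for p in proj(d,[[418,-198.5,13],[279.3,-327,12],[367,-246,28],[367,-246,0]]): print(p.round())
E
```

```text
3.225 q [ 1.232  0.221 -0.786  2.081  0.197  0.913  2.654] p [ 366.6 -246.   155.4] ty deg 132.7371084113433 tz [ 0. -0. -1.] w 94.00218498647342 f [ 0.2 -0.9  0.4] 0.0
[319. 250.]
[318.  74.]
[318. 194.]
[318. 188.]
```

View pics/w1.png

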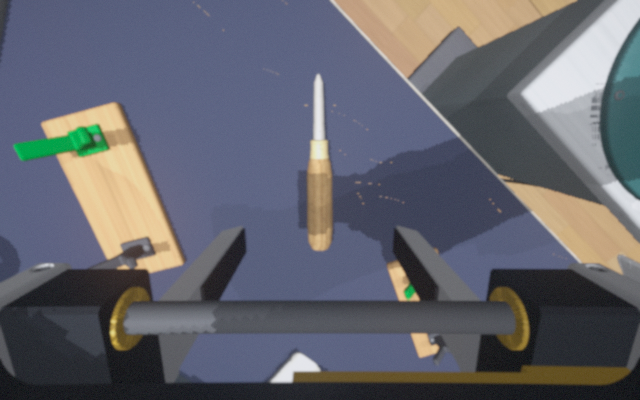

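The dibber stands upright on the wrist image's centre line, tip (318,75) and butt (319,250), exactly where my estimate projects it. I'll go down and grip.

arm_command(deltas=[[[0,0,-3,0],[0,0,-6,0],[0,0,-9,0],[0,0,-11.5,0],[0,0,-13.5,0],[0,0,-14.6,0],[0,0,-15.1,0],[0,0,-15.1,0]]])

```text
time_s: 4.28
position: [366.9, -245.6, 4.6]
eef_rot: [0.0, -0.366, 0.931, -0.0]
force: [-0.3, -0.7, -0.3]
gripper_width: 93.7
grip_force: 0.0
```

arm_command(deltas=[[[0,0,0,0],[0,0,0,0],[0,0,0,0],[0,0,0,0],[0,0,0,0],[0,0,0,0],[0,0,0,0],[0,0,0,0]]], fingers=1.5, grip_force=30)

```text
time_s: 5.28
position: [366.8, -245.6, 4.4]
eef_rot: [0.0, -0.366, 0.93, -0.0]
force: [-0.2, 1.1, -0.2]
gripper_width: 26.6
grip_force: 30.0
```

arm_command(deltas=[[[0,0,2.5,0],[0,0,5.5,0],[0,0,8.5,0],[0,0,11.5,-0.1],[0.6,-0.8,13,-0.27],[1.8,-2.3,13.5,-0.45],[3,-3.8,14,-0.63],[4.2,-5.3,14,-0.81],[5.4,-6.8,14,-0.99],[6.6,-8.3,14,-1.17],[7.8,-9.8,14,-1.35],[9,-11.3,14,-1.53],[10.2,-12.8,14,-1.71],[11.4,-14.3,14,-1.89],[12.6,-15.8,14,-2.07],[13.5,-17,14,-2.25],[14.2,-17.7,14,-2.43],[14.5,-18,14,-2.6],[14.5,-18,14,-2.75],[14.5,-18,14,-2.89]]])

```text
time_s: 7.78
position: [511.7, -425.3, 144.0]
eef_rot: [-0.0, 0.878, 0.478, -0.0]
force: [0.5, -0.6, -0.6]
gripper_width: 26.7
grip_force: 30.0
```

arm_command(deltas=[[[0,0,0,0],[0,0,0,0],[0,0,0,0]]])

```text
time_s: 8.15
position: [511.7, -425.5, 144.3]
eef_rot: [-0.0, 0.877, 0.481, -0.0]
force: [-0.5, -0.9, -0.8]
gripper_width: 26.7
grip_force: 30.0
```

```bash
python3 st.py; python3 - <<'E'
from h import *
import pickle
d=save('side','s2.png'); t=save('top','t2.png'); pickle.dump((d,t),open('D2.pkl','wb'))
a=cv2.resize(t['pixels'][110:270,330:490],(480,480),interpolation=cv2.INTER_CUBIC); b=cv2.resize(d['pixels'][100:220,260:380],(320,320),interpolation=cv2.INTER_CUBIC)
b=cv2.copyMakeBorder(b,0,160,0,0,cv2.BORDER_CONSTANT); cv2.imwrite('pics/c3.png',np.hstack([a,b]))
E
```

```text
8.15 q [ 0.722  0.549 -0.105  1.557  0.063  1.039  0.033] p [ 511.7 -425.5  144.3] ty deg -32.49536356544062 tz [-0.  0. -1.] w 26.702902357788826 f [-0.5 -0.9 -0.8] 29.995275288820267
```

View pics/c3.png

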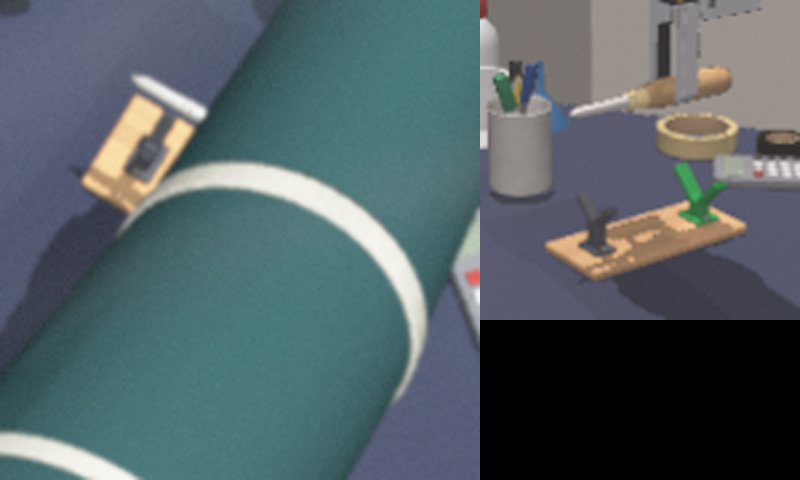

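The top crop shows the rod tip at (137,78), beyond the dark Y. The side crop shows the handle toward the green end, with the dibber level and the tip at (573,115). I'll triangulate the tip.

```bash
python3 - <<'E'
from h import *
import pickle
s,t=pickle.load(open('D2.pkl','rb'))
o1,r1=ray(t,375.5,136);o2,r2=ray(s,294.5,143)
A=np.c_[r1,-r2]; k=np.linalg.lstsq(A,o2-o1,rcond=None)[0]; print(o1+k[0]*r1,o2+k[1]*r2)
print('expect 576 -325.4 154', proj(t,[576,-325.4,154]),proj(s,[576,-325.4,154]))
E
```

```text
[ 573.1564333  -328.44422678  150.85405946] [ 572.45442895 -328.65513848  150.63557342]
expect 576 -325.4 154 [[374.12575363 134.13554667]] [[292.59531057 141.89244886]]
```

The tip is within 4 mm of plan, on the middle line and nearly level. I'll lower it.

arm_command(deltas=[[[0,0,-2,0],[0.1,0.1,-4.5,0],[0.1,0.2,-6.5,0],[0.1,0.2,-8,0],[0.1,0.2,-9,0],[0.1,0.2,-9.6,0],[0.1,0.2,-10,0],[0.1,0.2,-10.2,0],[0.1,0.2,-10.2,0]]])

```text
time_s: 9.38
position: [513.5, -424.1, 43.2]
eef_rot: [0.001, 0.877, 0.48, 0.0]
force: [3.4, -1.3, 1.5]
gripper_width: 26.8
grip_force: 30.0
```

```bash
python3 st.py; python3 - <<'E'
from h import *
d=save('side','s3.png'); t=save('top','t3.png')
cv2.imwrite('pics/c4.png',cv2.resize(d['pixels'][130:220,260:380],(800,600),interpolation=cv2.INTER_CUBIC))
E
```

```text
9.375 q [ 0.713  0.666 -0.097  1.617  0.079  0.86   0.015] p [ 513.5 -424.1   43.2] ty deg -32.59788533960177 tz [ 0.002 -0.001 -1.   ] w 26.828789560326218 f [ 3.4 -1.3  1.5] 29.995497688651085
```

View pics/c4.png

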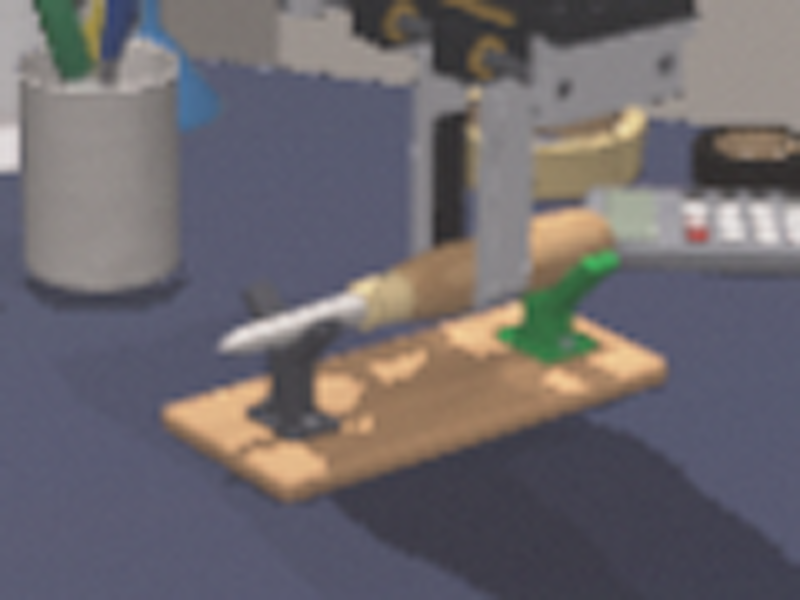

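The dibber is in both vees, rod over the dark Y and handle in the green one. There is a light 3.6 N sideways touch, so I'll ease 2 mm towards it, lower slightly and open.

arm_command(deltas=[[[0.1,-0.1,-0.1,0],[0.2,-0.1,-0.2,0],[0.2,-0.1,-0.3,0],[0.2,-0.1,-0.3,0]]])

```text
time_s: 9.98
position: [514.2, -424.5, 41.7]
eef_rot: [-0.0, 0.877, 0.48, -0.0]
force: [-14.8, 10.3, 38.1]
gripper_width: 26.5
grip_force: 30.0
```

arm_command(deltas=[[[0,0,0,0],[0,0,0,0],[0,0,0,0],[0,0,0,0],[0,0,0,0],[0,0,0,0]]], fingers=7)

```text
time_s: 10.72
position: [514.8, -424.5, 39.4]
eef_rot: [-0.0, 0.877, 0.48, -0.0]
force: [-0.3, 0.6, 0.3]
gripper_width: 69.9
grip_force: 0.0
```

arm_command(deltas=[[[0,0,1,0],[0,0,3,0],[0,0,6,0],[0,0,10,0],[-2,2,14,0],[-6,6,16,0],[-10,10,18,0],[-14,14,18,0],[-18,18,18,0],[-18,22,18,0],[-18,26,18,0],[-18,30,18,0],[-18,34,18,0],[-18,34,18,0]]])

```text
time_s: 12.48
position: [335.0, -82.8, 220.7]
eef_rot: [0.001, 0.876, 0.482, 0.0]
force: [-0.0, -1.0, 0.0]
gripper_width: 70.0
grip_force: 0.0
```

```bash
python3 st.py; python3 - <<'E'
from h import *
d=save('side','s4.png'); t=save('top','t4.png')
import pickle; pickle.dump((d,t),open('D4.pkl','wb'))
c=np.hstack([cv2.resize(t['pixels'][130:225,350:460],(400,345),interpolation=cv2.INTER_CUBIC),cv2.resize(d['pixels'][140:220,270:362],(400,345),interpolation=cv2.INTER_CUBIC)])
cv2.imwrite('pics/c5.png',c)
E
```

```text
12.475 q [ 0.54  -0.125 -0.355  2.208 -0.049  1.049 -0.353] p [335.  -82.8 220.7] ty deg -32.39766166487853 tz [ 0.002 -0.002 -1.   ] w 70.01936317778498 f [-0. -1.  0.] 0.0
```

View pics/c5.png

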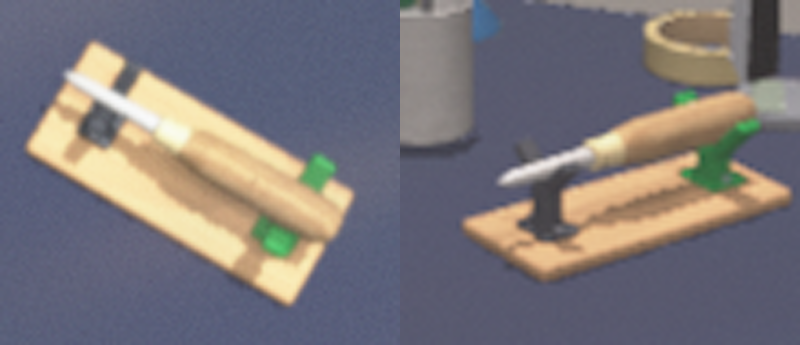

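The dibber lies in both vees, free of the gripper, with the tip at crop (68,73) and the butt at about (335,225). I'll check the numbers against the rest frame and hand in if they fit.

```bash
python3 - <<'E'
from h import *
import pickle
d,t=pickle.load(open('D4.pkl','rb'))
a=np.radians(-122.8); ey=np.array([np.cos(a),np.sin(a)]); ex=np.array([ey[1],-ey[0]]); c=np.array([525,-404.5])
ok=True
for n,u,v,y0 in(('tip',68,73,-94),('butt',335,225,94)):
    p=onz(t,350+u*.275-.35,130+v*.2754-.35,50)[:2]-c; print(n,'x',p@ex,'y',p@ey); ok&=abs(p@ex)<12 and abs(p@ey-y0)<18
q=onz(d,270+500*0-.35+ (500-400)*.23,140+182*.2319-.35,50)[:2]-c; print('tip side',q@ex,q@ey)
if ok: print(bot.hand_in())
E
```

```text
tip x -1.4038605280237277 y -94.31615722548365
butt x -4.241890222989767 y 88.99244681519801
tip side -0.2709297588528443 -94.90094439746204
the job is handed in; nothing more can be done
None
```

The dibber is turned end for end, released in the larger rest with its handle in the green Y and rod in the dark Y, measured within about 5 mm of centred; the job is handed in at about 12.5 s, and no verdict came back.

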